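Lock the vial carrier on the mixer shaft with its hitch pin

TASK

The vial carrier sits on the shaft of one of the two mixers, but its hitch pin is half drawn and unlatched. Push that orange-capped pin fully down through the shaft's cross hole first, then swing its brass loop forward over the end of the shaft until it snaps shut below. Do not touch the other mixer, whose shaft is bare.

Things in the scene. Friction and masses are not known exactly. Their poses are not given: they have to be found in the camera images.
- mixer: Mixer to lock, fixed: white motor housing (x 47-127, y +-42, top z 96 mm); steel shaft 22 mm thick, axis z 78, from the housing front to x -16; on it a hub (x 10-36, top z 98) and crossbar with two capped vials in blue clamps (x 23, y +-72, 55 mm wide, top z 111). Only pin and loop are higher. Origin: on the worktop below the upright pin; x back along the shaft to the housing, y left, z up.
- hitch_pin (a joint): Slide in m of the upright steel pin (10 mm thick) through the shaft, at the mixer's x = y = 0: 0 drawn, 0.028 fully down on its stop; starts at 0 to 0.008. Stays where left; 5 to 8 N push it down. Flat round orange cap 26 mm wide, its top at z = 144 mm minus the travel (116 when down).
- hitch_loop (a joint): Hinge in rad of the brass U loop (6 mm wire, 46 mm wide, crossbar 56 mm from the hinge; hinge along y through the pin, 12 mm under the cap top). 0: open, leaning back 45 deg to the housing (pin down: crossbar at x 40, z 144 mm). Swings up, forward, down over the shaft end to 3.79, shut. Under 1 N moves it; about upright (0.8) its spring and weight take it over and snap it shut in 1 s.
- spare_mixer: The other mixer: same housing, shaft, half-drawn orange-capped pin and open loop, but a bare shaft without carrier or vials. Same origin and axes. Leave it untouched.

How it is judged (in metres and radians):
On the way, in this order (a step that is already met when the one before it is completed fails the run):
1. the hitch pin is fully down while its loop is still open (value of joint hitch_pin above 0.025 m and value of joint hitch_loop below 0.5 rad), for 0.2 s.
2. the loop is shut over the shaft end (value of joint hitch_pin above 0.025 m and value of joint hitch_loop above 3.5 rad), for 0.2 s.
At the end, for the whole second after the job is handed in: The hitch pin of the mixer with the vial carrier is fully down (within 3 mm of its stop) and its loop is shut under the shaft (within 0.29 rad of its stop) and at rest (all of step 2 and velocity of joint hitch_loop below 0.1 rad/s); the robot touches nothing.
It fails at once if the robot touches the other mixer, its pin or its loop (more than 2 N) (contact force between spare_mixer and the fingers above 2 N or contact force between spare_mixer and the arm above 2 N).
It also fails if it takes over 34 s, if anything falls off the work surface, if the arm or the gripper's body presses on something with over 40 N, if the wrist force passes 120 N, or if a joint passes its speed limit or range.

ROBOT

A 7-joint arm with a two-finger parallel gripper is mounted at the origin on a cart in front of the work surface, level with it; the furniture and walls round the work are solid. World frame = base frame: x ahead of the robot, y to its left, z up, the work surface at z = 0. Lengths are in m, angles in degrees, forces in N, time in s.
With the tool pointing down it reaches from about 0.425 to 1.025 m from the base axis. Payload 3.6 kg.
Tool frame: the origin (TCP) lies between the finger pads; the fingertips stand 25 mm ahead of it and the grasp point (between the pads) lies 6 mm ahead of it; z points along the fingers, y is the line along which they close (so a half turn about z gives the same grasp; the last joint's range is limited). The gripper opens to 85 mm and grips with 20 to 120 N. Pads are 22 mm wide; open, the fingers measure 114 mm over their backs; the gripper's body (76 mm by 85 mm) begins 54 mm behind the grasp point. The pads swing forward as they close: fully open they stand 13 mm farther back than shut.
Start: joints at [-77.779, 33.873, 2.773, 92.16, -1.908, 54.013, -1.931], TCP at [0.219, 0.691, 0.256] pointing down, gripper open.
Joint ranges: [-153.93, 153.93], [-27.13, 128.08], [-72.61, 78.16], [10.71, 143.7], [-87.88, 267.88], [4.46, 118.87], [-176.78, 176.78]. Speed limits (degrees/s): [147.25, 147.25, 180, 180, 180, 180, 180].

INTERFACE

Orientations are given as [roll, pitch, yaw] about the fixed x, y, z axes, in that order (R = Rz(yaw) Ry(pitch) Rx(roll)).
In Python, from workcell import arm gives the robot as it stands. The module is installed in compiled form; this text tells all that it offers.
- The arm moves only by the shell command python3 -m creep 'ROWS' [FORCE]. ROWS is JSON, a list of rows, each a list of 7 numbers: the closure, from 0 (fully open) to 1 (shut), then the shift along the tool's x, y, z in cm, then the turn, a rotation vector about the tool's x, y, z in degrees. A call has 1 to 10 rows; each row is the pose to reach, as a shift and turn from the pose commanded when the call began, along the tool's axes at that moment; what a row does not reach only later rows make up. A row lasts 1/12 s, in which the tool goes at most 41.7 mm and 7.16 degrees, less where a joint would pass 70% of its speed; a pose out of reach is approached as far as the arm can. A call with a gripper value outside its range is refused whole. The fingers move at their own pace and stop on an object; FORCE is the grip in N (left out, the last holds). Time passes only in rows, so rows that repeat a pose let the fingers close. It gives the time, the measured TCP pose, the force, the opening and the grip force at its end, in the units of the state.
- arm.observe(): the state, without advancing time (a new reading comes with each control period).
- arm.read_camera(name): name is "scene" or "top" or "wrist"; returns the picture (400x640x3 uint8, red, green, blue); there is no depth.
- arm.calibration(name): a dict with "intrinsics" (3x3 intrinsics, pixels), "rvec" (rotation vector, rad) and "tvec" (3), from world to camera coordinates, as OpenCV has them. Camera axes: x right, y down, z forward; pixel columns grow to the right and rows downward; lengths in m; the calibration is good to about 2 mm. A picture is of the moment at which its call begins: read the wrist's pose just before it. calibration takes no time and is no camera call; for the wrist camera it gives the pose at the moment of the call.
- arm.sign_off(): hands the job in; it is judged then, once.
Trained networks look in the newest picture that a camera, given by its name, has taken for a name from the list of things; names that differ only in an ending like _2 or _b are one class to them, and where a whole thing is asked for, a point or a joint stands for the part that bears it (a point fixed in the world has none). Each returns a list of dicts, best first, with "p" (0 to 1); they miss things now and then, are a little off and sometimes report something else, mostly with a low value. They report only what shows in the picture. A call takes as long as a camera call.
- arm.search_frame(camera, target): "centre" ([x, y, z] in m, in world coordinates, good to about 4 mm: the middle of the surface that is visible of it).
- arm.trace(camera, target): "region" (400x640 bool, what is visible of it).
- arm.landmark_of(camera, target): "centre" ([x, y, z] in m, in world coordinates, good to about 4 mm: a listed point, or the origin of a listed thing).
The state is a dict: "time_s": time; "joints": joint angles; "qvel": joint speeds; "tau": joint torques, N m; "tcp_pos": TCP position; "orientation": TCP orientation; "wrist_force": force on the tool from outside, world axes, zero at the start; "torque": the same for the moment, N m; "finger_gap": finger opening in m; "grasp_force": force on a finger pad.
Only numpy, scipy, OpenCV 4.12 (cv2) and the standard library are available. Lean on these libraries where they do the work, as an engineer would, in place of code of your own. Each camera call takes 0.05 s, during which the arm holds its last target. There are 200 camera calls.

## Working session

There is one attempt and no reset: what is moved stays moved. The work goes in short steps, Python scripts to look and compute and a shell command to move; the robot and the scene stay as the last step left them, time stands still between calls to the robot, and variables do not carry over. Pictures are saved under pics/ and viewed, at most 10 in all, crops included, and the job is handed in when it is done.

```bash
mkdir -p pics; python3 - <<'E'
from workcell import arm
import cv2, numpy as np
s=arm.observe();print(s['time_s'],s['tcp_pos'],s['orientation'])
ims=[]
for c in ("scene","top"):
    im=arm.read_camera(c);ims.append(im)
    for t in ("mixer","spare_mixer","hitch_pin","hitch_loop"):
        for f in (arm.search_frame,arm.landmark_of):
            try:print(c,t,f.__name__,[(np.round(d['centre'],3).tolist(),round(d['p'],2)) for d in f(c,t)[:3]])
            except Exception as e:print(c,t,f.__name__,e)
cv2.imwrite('pics/scene.png',ims[0][:,:,::-1]);cv2.imwrite('pics/top.png',ims[1][:,:,::-1])
E
```

```text
0.0 [0.21868652 0.6903952  0.25511514] [-1.79869046e+02  5.18489747e-03  1.62427873e+02]
scene mixer call [([0.476, 0.333, 0.079], 0.63)]
scene mixer call []
scene spare_mixer call [([0.513, 0.073, 0.079], 0.96), ([0.469, 0.324, 0.155], 0.59)]
scene spare_mixer call []
scene hitch_pin call [([0.452, 0.336, 0.134], 0.94)]
scene hitch_pin call it knows: mixer, spare_mixer
scene hitch_loop call [([0.47, 0.322, 0.158], 0.59)]
scene hitch_loop call it knows: mixer, spare_mixer
top mixer call [([0.488, 0.319, 0.087], 0.85)]
top mixer call [([0.449, 0.334, 0.001], 0.83)]
top spare_mixer call [([0.529, 0.064, 0.085], 0.84)]
top spare_mixer call [([0.46, 0.063, -0.006], 0.6)]
top hitch_pin call [([0.455, 0.332, 0.135], 0.72)]
top hitch_pin call it knows: mixer, spare_mixer
top hitch_loop call [([0.473, 0.321, 0.152], 0.56)]
top hitch_loop call it knows: mixer, spare_mixer
```

View pics/scene.png

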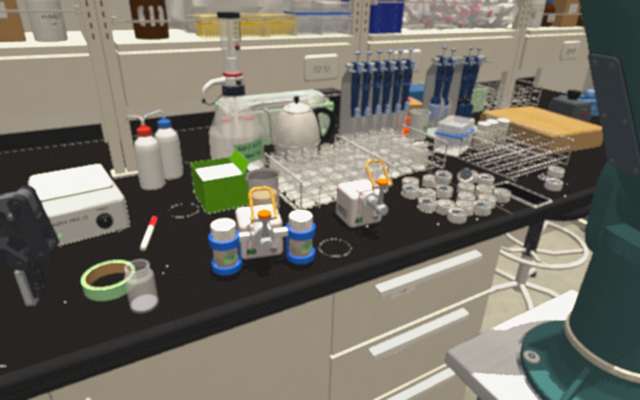

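View pics/top.png

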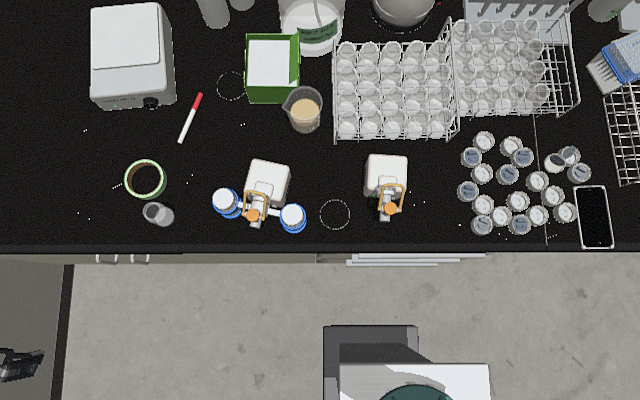

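Scene: the carrier mixer (blue vials) is on the left, with its cap at about (264,213) in the scene picture and (253,215) in the top one. The spare is on the right, cap at (390,209) in the top picture. Next I triangulate the cap and get the yaw.

```bash
cat > h.py <<'E'
import cv2, numpy as np
from workcell import arm
def cal(c):
    k=arm.calibration(c);R=cv2.Rodrigues(np.array(k['rvec'],float))[0];return np.array(k['intrinsics']),R,np.array(k['tvec'],float).ravel()
def ray(c,uv):
    K,R,t=cal(c);d=R.T@np.linalg.solve(K,[*uv,1.]);return -R.T@t,d
def atz(c,uv,z):
    o,d=ray(c,uv);return o+d*(z-o[2])/d[2]
def tri(a,b):
    (o1,d1),(o2,d2)=a,b
    s=np.linalg.lstsq(np.c_[d1,-d2],o2-o1,rcond=None)[0]
    p,q=o1+d1*s[0],o2+d2*s[1];return (p+q)/2,np.linalg.norm(p-q)
def orange(im,box):
    x0,y0,x1,y1=box;h=cv2.cvtColor(im,cv2.COLOR_RGB2HSV)[y0:y1,x0:x1]
    m=cv2.inRange(h,(5,170,120),(16,255,255))
    n,l,st,ce=cv2.connectedComponentsWithStats(m)
    return [(ce[i]+[x0,y0],st[i].tolist()) for i in range(1,n) if st[i,4]>8]
E
python3 - <<'E'
from h import *
a=arm.read_camera('scene');b=arm.read_camera('top')
A=orange(a,(235,180,295,240));B=orange(b,(235,180,275,230));print(A,B)
i=max(A,key=lambda t:t[1][4])[0];j=max(B,key=lambda t:t[1][4])[0]
print('cap',tri(ray('scene',i),ray('top',j)))
print('top at z .14',atz('top',j,.14))
# vial caps, top view, white cap centre ~z .111
L=atz('top',(227,201),.111);R=atz('top',(292,216),.111);print(L,R,np.linalg.norm(L-R))
v=L-R;print('yaw from vials',np.degrees(np.arctan2(v[1],v[0]))-90,(L+R)/2)
cv2.imwrite('pics/c.png',np.hstack([cv2.resize(x[:,:,::-1],None,fx=5,fy=5,interpolation=3) for x in (a[190:270,205:285],b[170:250,220:300])]))
E
```

```text
[(array([263.89473684, 216.18421053]), [23, 34, 12, 5, 38])] []Traceback (most recent call last):
  File "<stdin>", line 4, in <module>
ValueError: max() iterable argument is empty
```

```bash
python3 - <<'E'
from h import *
a=arm.read_camera('scene');b=arm.read_camera('top')
print(cv2.cvtColor(b,cv2.COLOR_RGB2HSV)[213:217,250:256].reshape(-1,3)[::5].tolist())
for i,j in (((264,214.5),(253,215)),):
    print('cap',tri(ray('scene',i),ray('top',j)),atz('top',j,.14),atz('scene',i,.14))
L=atz('top',(227,201),.111);R=atz('top',(292,216),.111)
v=L-R;print(L,R,np.linalg.norm(v),'yaw',np.degrees(np.arctan2(v[1],v[0]))-90,(L+R)/2)
cv2.imwrite('pics/c.png',np.hstack([cv2.resize(x[:,:,::-1],None,fx=4.4,fy=4.4,interpolation=3) for x in (a[190:280,205:295],b[165:255,218:308])]))
E
```

```text
[[17, 143, 225], [16, 149, 223], [17, 147, 224], [17, 144, 223], [17, 143, 225]]
cap (array([0.45183479, 0.331633  , 0.12981187]), np.float64(0.0009530406547462717)) [0.44984319 0.32973614 0.14      ] [0.43474987 0.33876745 0.14      ]
[0.48366822 0.38705607 0.111     ] [0.45259182 0.2556666  0.111     ] 0.13501458239659736 yaw -13.307123588416175 [0.46813002 0.32136134 0.111     ]
```

View pics/c.png

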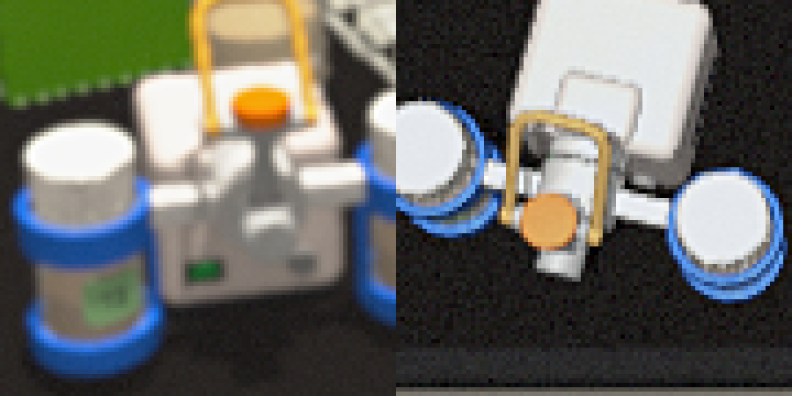

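Cap top is near (0.451, 0.331) and the mixer yaw is about −12.4°. The vial midpoint is 23 mm behind the pin, as it should be. Going above the cap with the fingers shut.

```bash
python3 -m creep '[[1,-3.3,-2.7,0,0,0,-1],[1,-6.6,-5.4,0,0,0,-2],[1,-9.9,-8.2,0,0,0,-3],[1,-13.2,-10.9,0,0,0,-4],[1,-16.5,-13.6,0,0,0,-5.2],[1,-19.8,-16.3,0,0,0,-5.2],[1,-23.1,-19.1,0,0,0,-5.2],[1,-26.4,-21.8,0,0,0,-5.2],[1,-29.7,-24.5,0,0,0,-5.2],[1,-33,-27.2,0,0,0,-5.2]]' 40 && python3 -m creep '[[1,0,0,0,0,0,0],[1,0,0,0,0,0,0]]'; python3 - <<'E'
from h import *
s=arm.observe();print(s['time_s'],s['tcp_pos'],s['orientation'],s['wrist_force'],s['finger_gap'])
im=arm.read_camera('wrist');cv2.imwrite('pics/w1.png',im[:,:,::-1])
for t in ('hitch_pin','hitch_loop'): print(t,[(np.round(d['centre'],4).tolist(),round(d['p'],2)) for d in arm.search_frame('wrist',t)[:3]])
K,R,t=cal('wrist')
p=np.array([.451,.331,.14]);q=K@(R@p+t);print(q[:2]/q[2])
E
```

```text
time_s: 1.73
tcp_pos: [0.4463, 0.3397, 0.2567]
orientation: [180.0, 0.0, 167.6]
wrist_force: [0.8, 0.5, -1.1]
finger_gap: -0.0001
grasp_force: 0.0
time_s: 1.9
tcp_pos: [0.4477, 0.3381, 0.2566]
orientation: [-180.0, 0.1, 167.2]
wrist_force: [-0.5, 1.1, 2.1]
finger_gap: 0.0002
grasp_force: 0.0
1.9 [0.44766031 0.338064   0.25664158] [-1.79972733e+02  7.28900408e-02  1.67201042e+02] [-0.50525104  1.13217655  2.07466224] 0.0001943391693693611
hitch_pin [([0.4552, 0.3346, 0.1387], 0.79)]
hitch_loop [([0.4657, 0.3116, 0.1467], 0.75)]
[306.76115412 209.84716378]
```

View pics/w1.png

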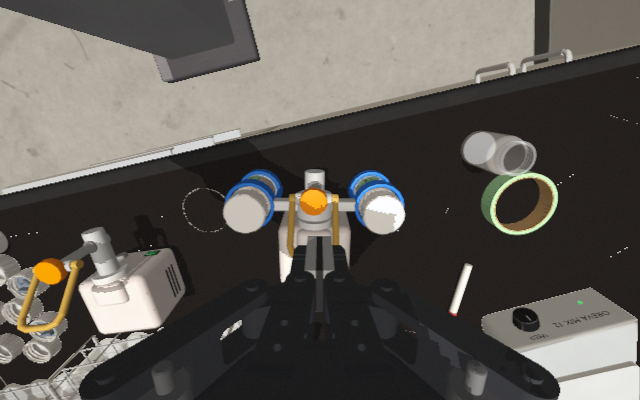

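Wrist view: the cap is at (313.5, 202), the shaft is vertical in the picture so yaw is aligned, and the loop legs lie at columns 291 and 334. Back-projecting the cap.

```bash
python3 - <<'E'
from h import *
w=(313.5,202)
for z in (.134,.138,.142): print(z,atz('wrist',w,z),atz('top',(253,215),z))
print(tri(ray('wrist',w),ray('scene',(264,214))),tri(ray('wrist',w),ray('top',(253,215))))
s=arm.observe();print(s['tcp_pos'],s['orientation'][2])
psi=np.radians(s['orientation'][2]);T=np.array([[np.cos(psi),np.sin(psi)],[np.sin(psi),-np.cos(psi)]])
print('tool shift cm',100*T@(atz('wrist',w,.138)[:2]-s['tcp_pos'][:2]))
E
```

```text
0.134 [0.44700664 0.33799735 0.134     ] [0.45087841 0.33060178 0.134     ]
0.138 [0.4456565  0.33837378 0.138     ] [0.45018826 0.33002469 0.138     ]
0.142 [0.44430637 0.33875022 0.142     ] [0.44949812 0.32944759 0.142     ]
(array([0.44594141, 0.33637698, 0.13496221]), np.float64(0.003724765686161239)) (array([0.45624534, 0.33503172, 0.10533012]), np.float64(0.0010006199663853271))
[0.44452308 0.34306138 0.25641526] 167.75915581117982
tool shift cm [-0.210152   -0.43407185]
```

```bash
python3 - <<'E'
from h import *
P=[];C=[];Y=[]
for i in range(8):
    s=arm.observe();P.append(s['tcp_pos']);Y.append(s['orientation'][2])
    im=arm.read_camera('wrist'); C.append(atz('wrist',(313.5,202),.138))
P=np.array(P);C=np.array(C);print(P.mean(0),P.std(0),C.mean(0),C.std(0),np.mean(Y))
psi=np.radians(np.mean(Y));T=np.array([[np.cos(psi),np.sin(psi)],[np.sin(psi),-np.cos(psi)]])
print('tool shift cm',100*T@(C.mean(0)-P.mean(0))[:2], s['time_s'])
h=cv2.cvtColor(im,cv2.COLOR_RGB2HSV)[180:225,290:340];m=cv2.inRange(h,(8,180,150),(22,255,255));ys,xs=np.nonzero(m);print(xs.mean()+290,ys.mean()+180,len(xs),xs.min()+290,xs.max()+290,ys.min()+180,ys.max()+180)
E
```

```text
[0.44448398 0.34291526 0.25628934] [2.45997076e-04 4.51151570e-04 6.70604144e-05] [0.4456312  0.33799029 0.138     ] [0.0003028  0.00058484 0.        ] 167.7821184606504
tool shift cm [-0.21635048 -0.45706287] 2.4
309.2710951526032 205.27109515260324 557 296 322 192 218
```

```bash
python3 - <<'E'
from h import *
P=[];C=[];Y=[]
for i in range(4):
    s=arm.observe();P.append(s['tcp_pos']);Y.append(s['orientation'][2])
    im=arm.read_camera('wrist'); k=cal('wrist')
    h=cv2.cvtColor(im,cv2.COLOR_RGB2HSV)[185:225,290:330];m=cv2.inRange(h,(8,180,150),(22,255,255));ys,xs=np.nonzero(m);w=(xs.mean()+290,ys.mean()+185)
    C.append(atz('wrist',w,.138)); print(w)
o,d=ray('wrist',w)
print(tri((o,d),ray('scene',(264,214))),tri((o,d),ray('top',(253,215))))
P=np.array(P).mean(0);C=np.array(C).mean(0);print(P,C)
psi=np.radians(np.mean(Y));T=np.array([[np.cos(psi),np.sin(psi)],[np.sin(psi),-np.cos(psi)]])
for t in (C,np.array([.4503,.3305,0]),np.array([.4503,.332,0])):print('tool shift cm',100*T@(t-P)[:2], s['time_s'])
E
```

```text
(np.float64(309.4623655913978), np.float64(205.0609318996416))
(np.float64(309.70178571428573), np.float64(204.86607142857142))
(np.float64(309.74326750448836), np.float64(204.80430879712748))
(np.float64(309.9139784946237), np.float64(204.75448028673836))
(array([0.45062998, 0.33233332, 0.13168939]), np.float64(0.0004220085010429067)) (array([0.45209074, 0.33161107, 0.12714144]), np.float64(6.84593317939342e-05))
[0.44518741 0.34169595 0.25627764] [0.44833533 0.33277629 0.138     ]
tool shift cm [-0.49814146 -0.80408435] 2.6
tool shift cm [-0.73871674 -0.98446711] 2.6
tool shift cm [-0.70666007 -0.83793258] 2.6
```

```bash
python3 -m creep '[[1,-0.3,-0.5,1.5,0,0,0],[1,-0.6,-0.9,3,0,0,0],[1,-0.6,-0.9,4.5,0,0,0],[1,-0.6,-0.9,5.5,0,0,0],[1,-0.6,-0.9,6,0,0,0],[1,-0.6,-0.9,6,0,0,0],[1,-0.6,-0.9,6,0,0,0],[1,-0.6,-0.9,6,0,0,0],[1,-0.6,-0.9,6,0,0,0]]'; python3 - <<'E'
from h import *
for i in range(3):
    s=arm.observe();im=arm.read_camera('wrist');print(s['time_s'],s['tcp_pos'],s['orientation'],s['wrist_force'])
cv2.imwrite('pics/w2.png',cv2.resize(im[80:330,160:480,::-1],None,fx=2,fy=2))
tip=np.array(arm.observe()['tcp_pos'])-[0,0,.025]
K,R,t=cal('wrist')
for p in (tip,np.array([.4495,.332,.138])):
    q=K@(R@p+t);print((q[:2]/q[2]-[160,80])*2)
E
```

```text
time_s: 3.4
tcp_pos: [0.4498, 0.3318, 0.1971]
orientation: [179.9, 0.1, 167.6]
wrist_force: [0.7, -0.2, 0.1]
finger_gap: 0.0004
grasp_force: 0.0
3.4 [0.44978554 0.33184128 0.19711894] [1.79920250e+02 5.92866552e-02 1.67633575e+02] [ 0.71346161 -0.22400544  0.07415758]
3.45 [0.44970501 0.33180294 0.19708162] [1.79925393e+02 5.61693106e-02 1.67637334e+02] [-0.35854657  0.03458198  0.35419598]
3.5 [0.44961316 0.33169725 0.19699688] [1.79936818e+02 4.70890790e-02 1.67635133e+02] [ 0.59316728 -0.49711534  1.10924628]
[316.18553845 343.85779249]
[317.54908059 294.38042456]
```

View pics/w2.png

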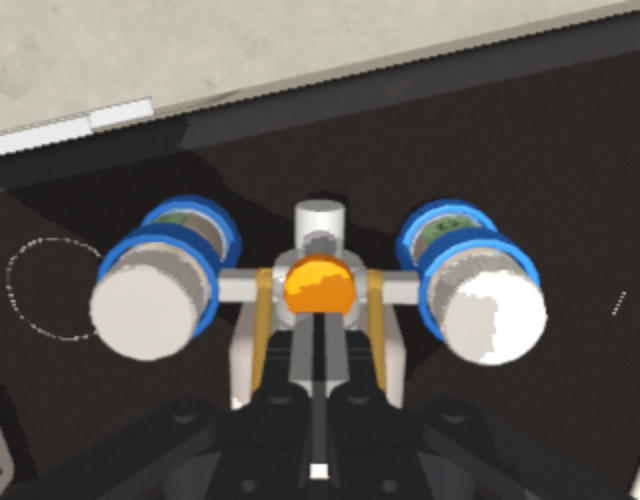

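Wrist view: the cap is at about (320, 291) in the crop, with the fingertips just above it on the same axis. The loop legs pass clear on both sides at columns 262 and 375. Pressing down.

```bash
python3 -m creep '[[1,0,0,1,0,0,0],[1,0,0,2,0,0,0],[1,0,0,2.8,0,0,0],[1,0,0,3.4,0,0,0],[1,0,0,3.8,0,0,0],[1,0,0,4.2,0,0,0],[1,0,0,4.6,0,0,0],[1,0,0,5,0,0,0],[1,0,0,5.3,0,0,0],[1,0,0,5.3,0,0,0]]'
```

```text
time_s: 4.38
tcp_pos: [0.4493, 0.3313, 0.1426]
orientation: [-180.0, 0.0, 167.6]
wrist_force: [0.7, -0.7, -0.6]
finger_gap: -0.0001
grasp_force: 0.0
```

```bash
python3 -m creep '[[1,0,0,0.1,0,0,0],[1,0,0,0.2,0,0,0],[1,0,0,0.3,0,0,0],[1,0,0,0.3,0,0,0],[1,0,0,0.3,0,0,0]]'; python3 - <<'E'
from h import *
for c in ('scene','top'):
    im=arm.read_camera(c)
    if c=='scene': cv2.imwrite('pics/s3.png',cv2.resize(im[160:290,190:340,::-1],None,fx=4,fy=4,interpolation=3))
E
```

```text
time_s: 4.8
tcp_pos: [0.4501, 0.3318, 0.1411]
orientation: [179.9, 0.1, 167.6]
wrist_force: [0.1, -0.4, 6.4]
finger_gap: -0.0001
grasp_force: 2.8
```

View pics/s3.png

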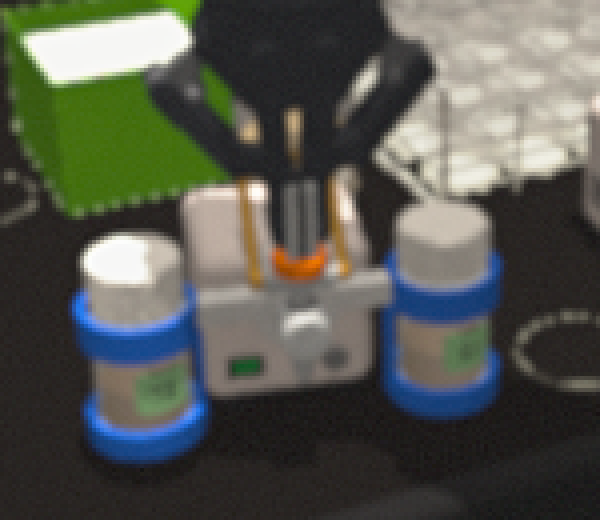

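The fingertips rest on the orange cap and the loop is still leaning back. The force (6.4 N) is still within the friction range, so I press a bit more until the stop is clear.

```bash
python3 -m creep '[[1,0,0,0.1,0,0,0],[1,0,0,0.2,0,0,0],[1,0,0,0.3,0,0,0],[1,0,0,0.3,0,0,0],[1,0,0,0.3,0,0,0],[1,0,0,0.3,0,0,0]]'
```

```text
time_s: 5.4
tcp_pos: [0.4501, 0.3319, 0.1408]
orientation: [179.9, 0.1, 167.6]
wrist_force: [-5.4, -4.2, 27.0]
finger_gap: 0.0001
grasp_force: 13.4
```

27 N with only 0.3 mm of travel: the pin is on its stop. Next: up, back 65 mm behind the loop, and down.

```bash
python3 -m creep '[[1,0,0,-2,0,0,0],[1,0,0,-4,0,0,0],[1,0,0,-6,0,0,0],[1,-2,0,-6,0,0,0],[1,-4,0,-6,0,0,0],[1,-6,0,-6,0,0,0],[1,-6.5,0,-6,0,0,0],[1,-6.5,0,-6,0,0,0],[1,-6.5,0,-6,0,0,0]]'; python3 - <<'E'
from h import *
im=arm.read_camera('scene');cv2.imwrite('pics/s4.png',cv2.resize(im[160:290,190:340,::-1],None,fx=4,fy=4,interpolation=3))
E
```

```text
time_s: 6.15
tcp_pos: [0.512, 0.3174, 0.1969]
orientation: [-180.0, -0.1, 167.6]
wrist_force: [-0.0, 1.0, 0.3]
finger_gap: -0.0
grasp_force: 0.0
```

View pics/s4.png

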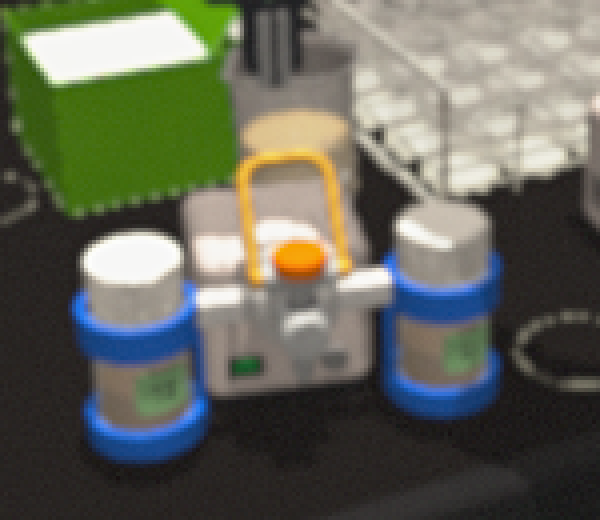

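The pin is down (cap close above the hub), the loop is still open, and the fingers are behind and above it. Lowering behind the crossbar, then sweeping forward.

```bash
python3 -m creep '[[1,0,0,1.5,0,0,0],[1,0,0,3,0,0,0],[1,0,0,4.3,0,0,0],[1,0,0,4.3,0,0,0],[1,0,0,4.3,0,0,0]]' && python3 -m creep '[[1,0.8,0,0,0,0,0],[1,1.6,0,0,0,0,0],[1,2.4,0,0,0,0,0],[1,3.2,0,0,0,0,0],[1,4,0,0,0,0,0],[1,4.8,0,0,0,0,0],[1,5.6,0,0,0,0,0],[1,6.2,0,0,0,0,0],[1,6.2,0,0,0,0,0]]'
```

```text
time_s: 6.62
tcp_pos: [0.511, 0.3177, 0.1537]
orientation: [-179.9, -0.1, 167.7]
wrist_force: [0.2, 0.1, -0.2]
finger_gap: -0.0004
grasp_force: 0.0
time_s: 7.37
tcp_pos: [0.45, 0.3312, 0.1541]
orientation: [-179.9, -0.1, 167.7]
wrist_force: [0.2, 0.7, -0.0]
finger_gap: -0.0001
grasp_force: 0.0
```

Now raise clear, give the loop over a second to settle, and look.

```bash
python3 -m creep '[[1,0,0,-3,0,0,0],[1,0,0,-6,0,0,0],[1,-3,0,-9,0,0,0],[1,-6,0,-10,0,0,0],[1,-6,0,-10,0,0,0],[1,-6,0,-10,0,0,0],[1,-6,0,-10,0,0,0],[1,-6,0,-10,0,0,0],[1,-6,0,-10,0,0,0],[1,-6,0,-10,0,0,0]]'; python3 -m creep '[[1,0,0,0,0,0,0],[1,0,0,0,0,0,0],[1,0,0,0,0,0,0],[1,0,0,0,0,0,0],[1,0,0,0,0,0,0],[1,0,0,0,0,0,0]]'; python3 - <<'E'
from h import *
im=arm.read_camera('scene');cv2.imwrite('pics/s5.png',cv2.resize(im[160:290,190:340,::-1],None,fx=4,fy=4,interpolation=3))
E
```

```text
time_s: 8.2
tcp_pos: [0.5095, 0.3181, 0.2535]
orientation: [-179.9, -0.1, 167.7]
wrist_force: [-0.4, -0.3, -1.4]
finger_gap: -0.0004
grasp_force: 0.0
time_s: 8.7
tcp_pos: [0.5109, 0.3178, 0.2544]
orientation: [180.0, 0.0, 167.6]
wrist_force: [0.5, -0.2, -0.1]
finger_gap: 0.0
grasp_force: 0.0
```

View pics/s5.png

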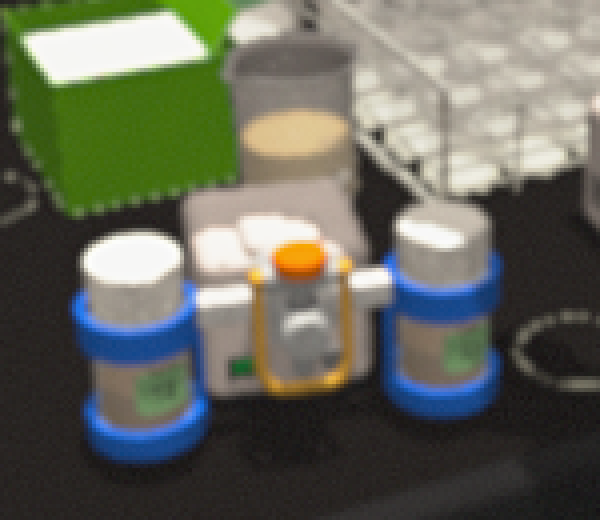

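The loop now hangs over the shaft end, with its crossbar at about (305, 385) in the crop, below the shaft. Quick projection check, then hand in if it fits.

```bash
python3 - <<'E'
from h import *
K,R,t=cal('scene')
r={}
for th in (3.3,3.5,3.79):
    a=th-np.pi/4;x=-.056*np.sin(a);z=.104+.056*np.cos(a)
    p=np.array([.4497+x*.977,.332-x*.215,z]);q=K@(R@p+t);r[th]=(q[:2]/q[2]-[190,160])*4;print(th,r[th])
if np.linalg.norm(r[3.79]-[305,386])<np.linalg.norm(r[3.5]-[305,386]): print(arm.sign_off())
E
```

```text
3.3 [316.65295661 394.53133494]
3.5 [313.10118497 393.04739273]
3.79 [307.2677921  382.55496369]
the job is handed in; nothing more can be done
None
```

The carrier mixer's pin is pushed fully down onto its stop and its brass loop is shut under the shaft. The spare mixer was never approached, and I handed the job in at about 9 s; no verdict came back.

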